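# Seat the filter collar for a dark reading

### The arm

A 6-joint arm with a two-finger parallel gripper is mounted at the origin on the work surface. World frame = base frame: x ahead of the robot, y to its left, z up, the work surface at z = 0. Lengths are in mm, angles in rad, forces in N, time in s.
With the tool pointing down it reaches from about 400 to 925 mm from the base axis. Payload 12.5 kg.
Tool frame: the origin (TCP) lies between the finger pads; the fingertips stand 25 mm ahead of it and the grasp point (between the pads) lies 6 mm ahead of it; z points along the fingers, y is the line along which they close (so a half turn about z gives the same grasp; the last joint's range is limited). The gripper opens to 95 mm and grips with 3 to 60 N. Pads are 20 mm wide; open, the fingers measure 119 mm over their backs; the gripper's body (75 mm by 180 mm) begins 59 mm behind the grasp point.
Start: joints at [-1.285, 0.491, 1.559, -0, 1.092, -0.106], TCP at [238.681, -577.646, 239.661] pointing down, gripper open.
Joint ranges: [-3.1, 3.1], [-0.84, 2.19], [0.05, 2.79], [-1.13, 4.28], [0.06, 2.93], [-2.69, 2.69]. Speed limits (rad/s): [2.22, 2.22, 2.79, 3.14, 3.14, 3.14].

### API

Orientations are given as [roll, pitch, yaw] about the fixed x, y, z axes, in that order (R = Rz(yaw) Ry(pitch) Rx(roll)).
In Python, from cell import state, read_camera, job_done, cut_out gives the robot as it stands. The module is installed in compiled form; this text tells all that it offers.
- The arm moves only by the tool jog_arm, never from a script. Its argument "motion" is a list of rows, each a list of 2 entries, a list of its own where there are three numbers: the shift along the tool's x, y, z in mm, then the turn about the tool's z in rad. A call has 1 to 5 rows; each row is the pose to reach, as a shift and turn from the pose commanded when the call began, along the tool's axes at that moment; what a row does not reach only later rows make up. A row lasts 1/10 s, in which the tool goes at most 50 mm and 8.59 degrees, less where a joint would pass 70% of its speed; a pose out of reach is approached as far as the arm can. A call with a gripper value outside its range is refused whole. "grip" is the closure, from 0 (fully open) to 1 (shut), set as the call begins (left out, the last holds). The fingers move at their own pace and stop on an object; the grip force is fixed at half the most. Time passes only in rows, so rows that repeat a pose let the fingers close. It gives the time, the measured TCP pose, the force, the opening and the grip force at its end, in the units of the state.
- state(): the state, without advancing time (a new reading comes with each control period).
- read_camera(name): name is "scene" or "top" or "wrist"; returns a dict with "img" (420x560x3 uint8, blue, green, red), "vertical_fov" (degrees; the focal length in pixels is half the picture's height over the tangent of half this angle, whatever the lens; pixels are square), "cx", "cy" (the principal point, pixels), "k1" (the pictures are not rectified: a ray, as slopes to the right and down, at radius r is drawn at 1 + k1 r^2 times it, then the intrinsics apply), "extrinsics" (4x4, takes a point from camera to world coordinates). Camera axes: x right, y up, looking along -z (the intrinsics and any distortion apply to the point x, -y, -z); pixel columns grow to the right and rows downward; lengths in mm; the calibration is good to about 2 mm. A picture is of the moment at which its call begins. There is no depth.
- job_done(): hands the job in; it is judged then, once.
Trained networks look in a picture, given as the dict that the camera call returned (one of the last four; its "shot" number tells which), for a name from the list of things; names that differ only in an ending like _2 or _b are one class to them, and where a whole thing is asked for, a point or a joint stands for the part that bears it (a point fixed in the world has none). Each returns a list of dicts, best first, with "p" (0 to 1); they miss things now and then, are a little off and sometimes report something else, mostly with a low value. They report only what shows in the picture. A call takes as long as a camera call. They do not tell look-alikes from the thing itself.
- cut_out(name, picture): "region" (420x560 bool, what is visible of it) and "box" ([left, top, right, bottom] in pixels, round what is visible of it).
The state is a dict: "t": time; "joints": joint angles; "qvel": joint speeds; "tau": joint torques, N m; "eef_pos": TCP position; "tcp_rot": TCP orientation; "ft_force": force on the tool from outside, world axes, zero at the start; "moment": the same for the moment, N m; "opening": opening from 0.0 (shut) to 1.0 (fully open); "grip_force": force on a finger pad.
Only numpy, scipy, OpenCV 4.12 (cv2) and the standard library are available. Lean on these libraries where they do the work, as an engineer would, in place of code of your own. Each camera call takes 0.05 s, during which the arm holds its last target. There are 200 camera calls.

### The job

Get the photometer ready for a dark reading: first swing its shutter lever into the notch marked by the arrowhead and leave it clicked in there. Then turn the knurled filter collar on the port until its hidden keyways drop over the pins, push it down fully home against its spring, and finish while still holding it there with the fingers: do not let go. Leave the other things on and around the reader where they are.

Things in the scene. Friction and masses are not known exactly. Their poses are not given: they have to be found in the camera images.
- reader: the reader: a low white photometer fixed to the table. Origin: on the table, z up, x to its rear, y to its left. Its flat deck is 70 above the table and reaches from -120 to +140 in x and -170 to +170 in y; a screen ridge runs along its rear edge, x 104 to 138, 32 higher than the deck. It stands turned by up to 0.3 rad.
- port (a point): foot of the filter port's upright axis, on the deck: x 0, y 90, z 70 in the reader's frame. A 66 dia foot ring is 6 high here. The light tube is 30 dia, its top 52 above the deck. Two 6 mm pins stick out of it 5 mm on opposite sides, their tops 34 above the deck; which way they point is not known and is hidden under the collar.
- collar: the filter collar: a loose knurled aluminium cap, 54 outside dia x 42 high, about 0.16 kg, stood over the light tube with 1.5 mm side play. Origin: centre of its lower rim, z up. Inside are two keyways about 12 mm wide at its own +x and -x; they pass over the pins within about 0.15 rad of true. It may be turned either way; at the start it is 0.45 rad or more from fitting.
- collar_top (a point): centre of the collar's flat top (dark filter glass), 42 above its lower rim. Heights of this top above the deck: 68 at the start, resting on the pins; 63 once the keyways have dropped over the pins (own weight or a light push) onto a spring ring; 56 fully home, bottomed on the tube. The last 7 mm take 3 N rising to 9 N; let go, it springs back up.
- shutter_lever (a joint): angle of the shutter lever about its upright pivot, rad, limits -0.8 to 0.8, starts between -0.7 and -0.2. At 0 it points to the reader's front (-x); growing values swing its knob to the reader's right (-y). A spring plunger clicks into two notches of a low dark arc: a plain one at -0.45 and the marked one, with a raised dark arrowhead on the deck, at 0.30.
- lever_knob (a point): centre of the top of the lever's round black knob: 18 dia x 32 high, upright, its top 66 above the deck, free to grip all round; the lever's flat arm runs 38 below the knob's top. The knob's axis is 78 from the pivot. It takes up to about 8 N to move; the lever stays where it is left, and clicks home from within about 0.06 rad of a notch.
- lever_pivot (a point): the lever's upright pivot axis at the deck surface, at x 60, y -90, z 70 in the reader's frame; its post is 20 dia x 30 high.
- vial: bystander: a small amber glass vial, 20 dia x 38, standing on the reader's deck. Origin: centre of its underside.
- cassette: bystander: a flat white test cassette, 22 x 70 x 6, lying on the reader's deck near its front edge. Origin: centre of its underside.
- tube_rack: bystander: a white tube rack, 130 x 75 x 57 with its tubes, on the table to the left (+y) of the reader. Origin: centre of its underside.
- mouse: bystander: a black computer mouse, 100 x 58 x 30, on the table to the right (-y) of the reader. Origin: centre of its underside.
- reagent: bystander: a white reagent bottle, 48 dia x 100, on the table to the left of the reader. Origin: centre of its underside.
- spare_cap: bystander: a low smooth aluminium cap, 52 dia x 18, on the table to the right of the reader; it has no knurling and is not the collar. Origin: centre of its underside.
- cuvette_box: bystander: a translucent whitish cuvette box, 90 x 70 x 28, on the table to the right of the reader. Origin: centre of its underside.
Things that resemble listed ones, but are neither listed nor needed, are in the scene too. Several things have the shape of the collar; the one meant has the colours described above.

How it is judged:
By the outcome, as a careful person would: the job done as asked, in the order asked, and still so for the second after the job is handed in, while the arm keeps its last pose, push and grip.
It also fails if it takes over 61 s, if anything falls off the work surface, if the arm or the gripper's body presses on something with over 40 N, if the wrist force passes 120 N, or if a joint passes its speed limit or range.

## Working session

There is one attempt and no reset: what is moved stays moved. The work goes in short steps, Python scripts to look and compute and a tool call to move; the robot and the scene stay as the last step left them, time stands still between calls to the robot, and variables do not carry over. Pictures are saved under pics/ and viewed, at most 10 in all, crops included, and the job is handed in when it is done.

Besides the shell and the picture viewer there is one more tool, called after "Emit:" by a JSON object that holds its "name" and its "arguments". jog_arm: Moves the arm, as the interface text tells. Its arguments: {"type":"object","properties":{"motion":{"type":"array"},"grip":{"type":"number"}},"required":["motion"]}

```bash
mkdir -p pics; cat > h.py <<'E'
import numpy as np, cv2
from cell import state, read_camera, job_done, cut_out
def K(p):
    f=p["img"].shape[0]/2/np.tan(np.radians(p["vertical_fov"])/2)
    return np.array([[f,0,p["cx"]],[0,f,p["cy"]],[0,0,1]]),np.array([p["k1"],0,0,0,0],float)
def ray(p,uv):
    k,d=K(p); s=cv2.undistortPoints(np.array([[uv]],float),k,d)[0,0]
    E=np.array(p["extrinsics"]); return E[:3,3],E[:3,:3]@np.array([s[0],-s[1],-1])
def onz(p,uv,z):
    o,v=ray(p,uv); return o+v*(z-o[2])/v[2]
def proj(p,X):
    k,d=K(p); E=np.array(p["extrinsics"]); c=(np.atleast_2d(X)-E[:3,3])@E[:3,:3]; c=c*[1,-1,-1]
    return cv2.projectPoints(c.astype(float),np.zeros(3),np.zeros(3),k,d)[0][:,0]
E
python3 - <<'E'
from h import *
import pickle
s=state();print(s["t"],s["eef_pos"],s["tcp_rot"])
P={}
for n in("top","scene"):
    p=read_camera(n);P[n]=p;cv2.imwrite(f"pics/{n}0.png",p["img"])
    print(n,p["vertical_fov"],p["k1"],np.array(p["extrinsics"]).round(2).tolist())
    for o in("reader","collar","lever_knob","vial","cassette"):
        print(o,[(round(r["p"],2),[int(b) for b in r["box"]]) for r in cut_out(o,p)][:5])
pickle.dump(P,open("P.pkl","wb"))
E
```

```text
0.0 [ 238.60974527 -577.43406146  239.06384306] [-3.14048895e+00 -1.26333450e-04  3.91751177e-01]
top 54.75616327410253 -0.035421641869128655 [[-0.02, 0.99, -0.13, 449.97], [-1.0, -0.02, 0.01, 51.74], [0.0, 0.13, 0.99, 944.44], [0.0, 0.0, 0.0, 1.0]]
reader [(0.56, [242, 130, 426, 283])]
collar [(0.96, [271, 293, 299, 321]), (0.9, [232, 302, 256, 332]), (0.68, [283, 203, 308, 231]), (0.63, [184, 148, 210, 170])]
lever_knob [(0.62, [353, 168, 378, 206])]
vial []
cassette [(0.66, [328, 243, 363, 260]), (0.28, [197, 220, 240, 284])]
scene 54.771580415577326 -0.07828682465379515 [[0.78, -0.33, 0.53, 962.19], [0.63, 0.44, -0.64, -470.34], [-0.02, 0.83, 0.55, 536.03], [0.0, 0.0, 0.0, 1.0]]
reader [(0.75, [129, 196, 346, 373])]
collar [(0.89, [252, 193, 281, 223]), (0.84, [196, 193, 222, 225]), (0.75, [372, 209, 398, 236]), (0.64, [225, 182, 244, 200]), (0.18, [320, 185, 343, 217])]
lever_knob [(0.69, [131, 194, 346, 371]), (0.66, [224, 232, 253, 298])]
vial [(0.75, [279, 245, 294, 269])]
cassette [(0.59, [185, 225, 218, 250]), (0.41, [132, 194, 345, 372])]
```

```bash
python3 - <<'E'
from h import *
import pickle
P=pickle.load(open("P.pkl","rb"))
cv2.imwrite("pics/t1.png",cv2.resize(P["top"]["img"][100:370,150:510],None,fx=2.2,fy=2.2,interpolation=cv2.INTER_CUBIC))
cv2.imwrite("pics/s1.png",cv2.resize(P["scene"]["img"][150:400,100:420],None,fx=2.4,fy=2.4,interpolation=cv2.INTER_CUBIC))
E
```

```text
(no output)
```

View pics/t1.png

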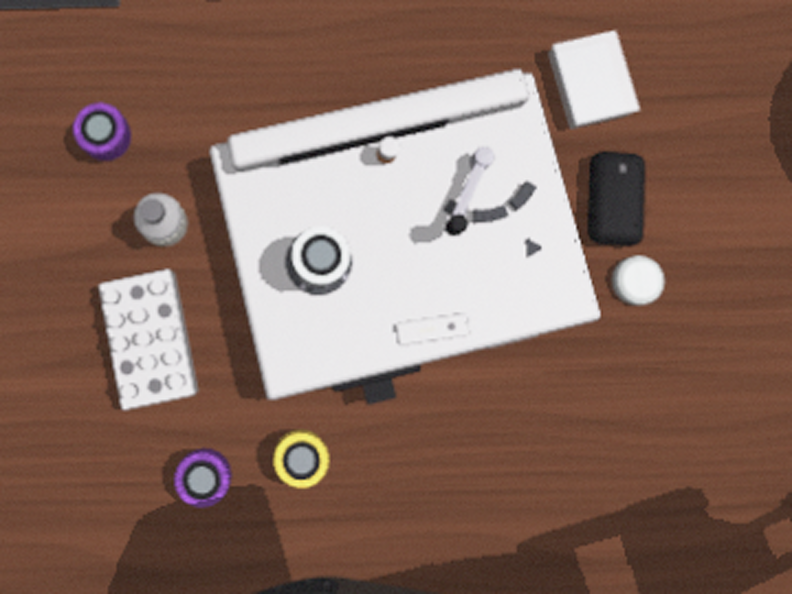

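View pics/s1.png

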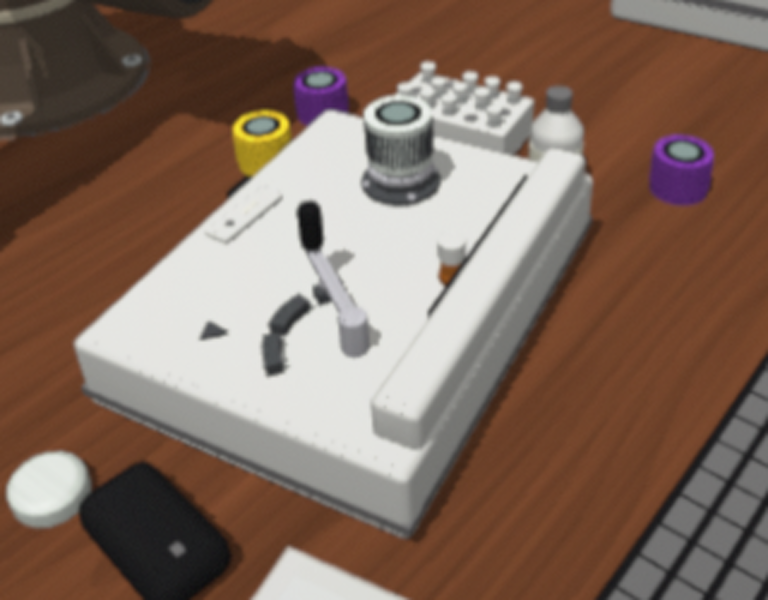

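The top view shows the only silver knurled collar on the reader's port at crop (320,257), which is px (295,217). The look-alikes are purple at (195,159) and (242,318), and yellow at (287,309). The silver one on the port fits the description. The lever knob is at crop (456,225) and the arrowhead at (532,247). Next I fit the reader pose.

```bash
cat >> h.py <<'E'
from scipy.optimize import least_squares
def R2(a): return np.array([[np.cos(a),-np.sin(a)],[np.sin(a),np.cos(a)]])
E
python3 - <<'E'
from h import *
import pickle
P=pickle.load(open("P.pkl","rb")); p=P["top"]; q=P["scene"]
t=lambda u,v:(u/2.2+150,v/2.2+100); s=lambda u,v:(u/2.4+100,v/2.4+150)
# model points (reader frame) : port top at z138, arrow etc
obs=[(p,t(268,397),(-120,170,70)),(p,t(600,319),(-120,-170,70)),(p,t(212,147),(140,170,70)),(p,t(320,257),(0,90,138)),
 (q,s(399,112),(0,90,138)),(q,s(77,343),(-120,-170,70)),(p,t(483,156),(60,-90,100)),(q,s(352,316),(60,-90,100)),(q,s(330,112),(-120,170,70))]
def w(x,m): return np.r_[x[:2]+R2(x[2])@m[:2],m[2]]
f=lambda x:np.concatenate([proj(c,w(x,np.array(m,float)))[0]-uv for c,uv,m in obs])
r=least_squares(f,[450,0,0.2],x_scale=[10,10,.1],loss="soft_l1"); x=r.x
print(x.round(3)); print(f(x).reshape(-1,2).round(1).tolist())
k=[onz(p,t(456,225),136),onz(q,s(310,208),136)]
pv=w(x,np.array([60,-90,70.]));pt=w(x,np.array([0,90,70.]))
print("port",pt,"pivot",pv,"collar meas",onz(p,t(320,257),138),onz(q,s(399,112),138))
for a in k:
    d=R2(x[2]).T@(a-pv)[:2]; print("knob",a,"r",np.hypot(*d),"ang",np.arctan2(-d[1],-d[0]))
for an in (.3,.36,.24): print(an,w(x,np.array([60-78*np.cos(an),-90-78*np.sin(an),136])))
a=onz(p,t(530,247),72);d=R2(x[2]).T@(a-pv)[:2];print("arrow ang",np.arctan2(-d[1],-d[0]),np.hypot(*d))
np.save("x.npy",x)
E
```

```text
[ 5.53322e+02 -6.68140e+01  2.11000e-01]
[[-0.8, 1.9], [1.6, -0.2], [-2.4, -1.0], [-0.1, -1.2], [0.1, 0.5], [-3.0, -0.7], [0.6, -0.2], [0.7, -0.0], [-0.9, -2.2]]
port [534.47480358  21.19027603  70.        ] pivot [ 630.83857782 -142.25397445   70.        ] collar meas [532.05849002  21.09720016 138.        ] [533.00503776  22.56518589 138.        ]
knob [ 558.7818736  -104.49786819  136.        ] r 81.34919903016667 ang -0.6936186246713669
knob [ 562.85725751 -108.4453626   136.        ] r 75.92418682792493 ang -0.6724763518688077
0.3 [ 562.80160229 -180.39804292  136.        ]
0.36 [ 565.21130328 -184.40917384  136.        ]
0.24 [ 560.63676094 -176.24963455  136.        ]
arrow ang 0.2832147241807056 98.89450519373969
```

```bash
cat >> h.py <<'E'
def go(xyz,yaw):
    s=state(); y=s["tcp_rot"][2]; d=np.array(xyz)-s["eef_pos"]; c,n=np.cos(y),np.sin(y)
    print("t",round(s["t"],2),"pos",np.round(s["eef_pos"],1),"rpy",np.round(s["tcp_rot"],3),"F",np.round(s["ft_force"],1))
    print("shift",np.round([c*d[0]+n*d[1],n*d[0]-c*d[1],-d[2]],1),"turn",round((y-yaw+np.pi/2)%np.pi-np.pi/2,3))
E
python3 -c "
from h import *
go([561,-107,230],-.47)"
```

```text
t 0.6 pos [ 238.7 -577.6  239.6] rpy [3.142 0.    0.392] F [-0.8  0.2  0. ]
shift [ 477.6 -311.9    9.6] turn 0.862
```

Emit:
{"name": "jog_arm", "arguments": {"motion": [[[42,-27,0],0.14],[[84,-54,0],0.28],[[126,-81,2],0.42],[[168,-108,3],0.56],[[205,-133,4],0.7]]}}

```text
t: 1.1
eef_pos: [378.1, -374.9, 235.8]
tcp_rot: [3.141, -0.0, -0.313]
ft_force: [0.8, 0.1, -0.6]
opening: 1.002
grip_force: 0.0
```

```bash
python3 -c "
from h import *
go([561,-107,230],-.47)"
```

```text
t 1.1 pos [ 378.1 -374.9  235.8] rpy [ 3.141 -0.    -0.313] F [ 0.8  0.1 -0.6]
shift [  91.6 -311.2    5.8] turn 0.157
```

Emit:
{"name": "jog_arm", "arguments": {"motion": [[[13,-45,0],0.04],[[26,-90,0],0.08],[[39,-135,0],0.12],[[52,-180,1],0.16],[[65,-220,2],0.16]]}}

```text
t: 1.6
eef_pos: [506.5, -184.7, 233.9]
tcp_rot: [-3.142, -0.001, -0.468]
ft_force: [0.5, -0.4, -0.7]
opening: 1.004
grip_force: 0.0
```

Emit:
{"name": "jog_arm", "arguments": {"motion": [[[13,-45,1],0.0],[[26,-90,3],0.0],[[27,-91,4],0.0]]}}

```text
t: 1.9
eef_pos: [573.2, -114.0, 229.4]
tcp_rot: [-3.141, -0.001, -0.463]
ft_force: [0.3, -0.5, -0.4]
opening: 1.001
grip_force: 0.0
```

```bash
python3 - <<'E'
from h import *
go([561,-107,230],-.47)
p=read_camera("wrist");cv2.imwrite("pics/w1.png",p["img"])
print(np.array(p["extrinsics"]).round(2).tolist())
print("exp knob",proj(p,[[561,-107,136],[533,21.5,138]]))
for o in("lever_knob","collar"):
    for r in cut_out(o,p): print(o,round(r["p"],2),r["box"])
E
```

```text
t 1.9 pos [ 573.2 -114.   229.4] rpy [-3.141e+00 -1.000e-03 -4.630e-01] F [ 0.3 -0.5 -0.4]
shift [-14.1  -0.8  -0.6] turn 0.007
[[-0.45, 0.86, 0.25, 644.53], [-0.89, -0.43, -0.13, -149.98], [-0.0, -0.28, 0.96, 374.6], [0.0, 0.0, 0.0, 1.0]]
exp knob [[282.36151587 234.27199896]
 [150.50723806 334.55689029]]
lever_knob 0.55 [272.7, 107.2, 298.1, 243.4]
collar 0.79 [149.5, 285.2, 202.0, 359.7]
```

View pics/w1.png

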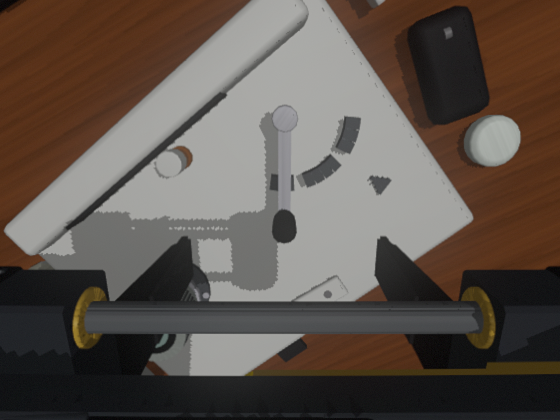

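The knob top shows at about (284,232), close to my predicted (282,234). The pivot is at (285,118), and the lever is aligned with tool x. I'll refine the pivot position next.

```bash
python3 - <<'E'
from h import *
p=read_camera("wrist")
pv=onz(p,(285,119),100); print(pv,onz(p,(284,232),136))
a=onz(p,(380,184),72); print("arrow ang",np.arctan2(*(pv-a)[1::-1])-.211, "deck corner FR", onz(p,(471,216),70))
x=np.load("x.npy"); print(x[:2]+R2(x[2])@[-120,-170])
go([561,-106.5,132],-.465)
E
```

```text
[ 626.83199541 -147.55562756  100.        ] [ 559.05774606 -112.42257575  136.        ]
arrow ang 0.29053461494820654 deck corner FR [ 473.79874949 -258.08834807   70.        ]
[ 471.58256308 -258.17429954]
t 2.1 pos [ 570.2 -118.1  229.6] rpy [ 3.141  0.    -0.468] F [-0.1 -1.4  0.2]
shift [-13.4  -6.3  97.6] turn -0.003
```

Emit:
{"name": "jog_arm", "arguments": {"motion": [[[-13,-6,20],0.0],[[-13,-6,40],0.0],[[-13,-6,40],0.0]]}}

```text
t: 2.4
eef_pos: [560.3, -107.2, 188.1]
tcp_rot: [3.141, 0.003, -0.469]
ft_force: [0.2, 0.3, -0.2]
opening: 0.997
grip_force: 0.0
```

```bash
python3 - <<'E'
from h import *
p=read_camera("wrist");cv2.imwrite("pics/w2.png",p["img"])
go([561,-107,132],-.465)
print(proj(p,[[561,-107,136],[561,-107,104]]))
for r in cut_out("lever_knob",p): print(round(r["p"],2),r["box"])
im=p["img"].max(2); print(p["img"].shape)
cv2.imwrite("pics/w2c.png",cv2.resize(p["img"][80:400,160:420],None,fx=1.8,fy=1.8))
E
```

```text
t 2.45 pos [ 561.1 -107.4  189.4] rpy [ 3.141e+00  1.000e-03 -4.690e-01] F [ 0.6 -0.2 -0.1]
shift [-0.2 -0.3 57.4] turn -0.004
[[282.36901391 236.45064515]
 [282.48001521 218.57318579]]
0.9 [271.5, 80.7, 299.7, 243.9]
(420, 560, 3)
```

View pics/w2c.png

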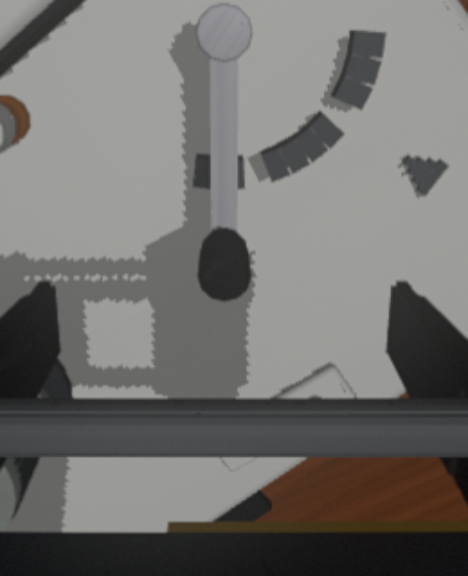

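The knob is centred between the fingers, within about 2 mm. I descend and grip it.

Emit:
{"name": "jog_arm", "arguments": {"motion": [[[2,1,30],0.0],[[2,1,56],0.0],[[2,1,56],0.0]]}}

```text
t: 2.8
eef_pos: [562.3, -108.6, 132.2]
tcp_rot: [3.141, 0.003, -0.468]
ft_force: [0.2, -0.2, 0.2]
opening: 1.0
grip_force: 0.0
```

Emit:
{"name": "jog_arm", "arguments": {"motion": [[[0,0,0],0],[[0,0,0],0],[[0,0,0],0],[[0,0,0],0],[[0,0,0],0]], "grip": 1.0}}

```text
t: 3.3
eef_pos: [563.3, -108.2, 134.2]
tcp_rot: [-3.142, -0.001, -0.467]
ft_force: [-0.5, 0.9, 0.3]
opening: 0.632
grip_force: 0.0
```

Emit:
{"name": "jog_arm", "arguments": {"motion": [[[0,0,0],0],[[0,0,0],0],[[0,0,0],0]]}}

```text
t: 3.6
eef_pos: [563.2, -108.2, 133.6]
tcp_rot: [3.142, -0.0, -0.467]
ft_force: [-0.2, -0.0, 0.2]
opening: 0.385
grip_force: 0.0
```

Emit:
{"name": "jog_arm", "arguments": {"motion": [[[0,0,0],0],[[0,0,0],0],[[0,0,0],0],[[0,0,0],0]]}}

```text
t: 4.0
eef_pos: [563.1, -108.2, 133.6]
tcp_rot: [3.142, 0.0, -0.467]
ft_force: [-0.7, -0.8, -0.3]
opening: 0.185
grip_force: 30.0
```

```bash
python3 - <<'E'
from h import *
x=np.load("x.npy"); pv=x[:2]+R2(x[2])@[60,-90]
s=state(); p0=s["eef_pos"][:2]; y0=s["tcp_rot"][2]; print(s["opening"],s["grip_force"],s["ft_force"],p0,y0)
d=p0-pv; print("r",np.hypot(*d),"lever",np.arctan2(-d[1],-d[0])-x[2])
pv2=p0+78*np.array([np.cos(y0),np.sin(y0)]); print(pv,pv2)
for D in np.arange(.14,1.0,.14).tolist()+[.97,1.0,1.03]:
    # rotation of TCP by D about pivot pv: shift in current tool axes
    e=R2(D)@d-d; c,n=np.cos(y0),np.sin(y0); print(round(D,2),np.round([c*e[0]+n*e[1],n*e[0]-c*e[1]],1))
E
```

```text
0.18517893410922426 29.999905228614807 [-0.6868389  -0.79265308 -0.28716753] [ 563.08627092 -108.17295536] -0.4672282110594903
r 75.84122198135925 lever -0.6770370474687161
[ 630.83857782 -142.25397445] [ 632.72624394 -143.30519352]
0.14 [ 0.8 10.6]
0.28 [ 3. 21.]
0.42 [ 6.6 30.9]
0.56 [11.6 40.3]
0.7 [17.9 48.8]
0.84 [25.3 56.4]
0.98 [33.7 62.9]
0.97 [33.  62.5]
1.0 [34.9 63.8]
1.03 [36.9 65. ]
```

Emit:
{"name": "jog_arm", "arguments": {"motion": [[[0.6,9.2,0],-0.12],[[2.2,18.3,0],-0.24],[[4.9,27.1,0],-0.36],[[8.7,35.6,0],-0.48],[[8.7,35.6,0],-0.48]]}}

```text
t: 4.5
eef_pos: [554.7, -144.3, 133.6]
tcp_rot: [-3.142, 0.0, 0.015]
ft_force: [-1.5, 1.0, 2.0]
opening: 0.186
grip_force: 30.0
```

```bash
cat > lev.py <<'E'
from h import *
x=np.load("x.npy"); pv=x[:2]+R2(x[2])@[60,-90]
s=state(); d=s["eef_pos"][:2]-pv; print(s["t"],s["eef_pos"],"F",s["ft_force"].round(1),"yaw",s["tcp_rot"][2]-x[2],"r",np.hypot(*d),"lever",np.arctan2(-d[1],-d[0])-x[2])
E
python3 lev.py
```

```text
4.5 [ 554.66851763 -144.26444639  133.62564553] F [-1.5  1.   2. ] yaw -0.19640616717148526 r 76.19658828497319 lever -0.18458498013859304
```

Emit:
{"name": "jog_arm", "arguments": {"motion": [[[0.6,9.2,0],-0.12],[[2.2,18.3,0],-0.24],[[4.9,27.1,0],-0.36],[[9.0,36.1,0],-0.49],[[9.0,36.1,0],-0.49]]}}

```text
t: 5.0
eef_pos: [564.7, -180.3, 133.7]
tcp_rot: [3.141, -0.0, 0.501]
ft_force: [-0.3, -0.7, 1.9]
opening: 0.182
grip_force: 30.0
```

```bash
python3 lev.py
```

```text
5.0 [ 564.72969731 -180.28498887  133.69007994] F [-0.3 -0.7  1.9] yaw 0.2900170131979868 r 76.26756939004764 lever 0.3110701482455206
```

Emit:
{"name": "jog_arm", "arguments": {"motion": [[[0,0,0],0],[[0,0,0],0],[[0,0,0],0]], "grip": 0.0}}

```text
t: 5.3
eef_pos: [564.2, -179.5, 133.6]
tcp_rot: [3.142, 0.0, 0.501]
ft_force: [-0.0, 0.7, -0.7]
opening: 0.375
grip_force: 0.0
```

Emit:
{"name": "jog_arm", "arguments": {"motion": [[[0,0,-35],0],[[0,0,-70],0],[[0,0,-70],0]]}}

```text
t: 5.6
eef_pos: [565.8, -180.2, 207.9]
tcp_rot: [3.136, -0.004, 0.502]
ft_force: [-0.9, -1.1, 0.4]
opening: 0.627
grip_force: 0.0
```

```bash
python3 - <<'E'
from h import *
p=read_camera("wrist"); q=read_camera("top"); s=state()
cv2.imwrite("pics/w3.png",p["img"][:300])
x=np.load("x.npy"); w=lambda m:np.r_[x[:2]+R2(x[2])@m[:2],m[2]]
for a in(.2,.3,.4): print(a,proj(p,[w(np.array([60-78*np.cos(a),-90-78*np.sin(a),136.])),w(np.array([60-100*np.cos(a),-90-100*np.sin(a),72.]))]).round(1).tolist())
print("pivot",proj(p,[w(np.array([60,-90,100.]))]))
go([533,21.5,215],.211)
E
```

```text
0.2 [[268.4, 229.5], [269.1, 227.2]]
0.3 [[280.5, 229.9], [281.1, 227.6]]
0.4 [[292.6, 229.2], [293.1, 226.9]]
pivot [[279.15020382 103.93790665]]
t 5.7 pos [ 564.4 -179.7  204.1] rpy [ 3.14e+00 -1.00e-03  5.02e-01] F [ 0.7 -0.2 -0.2]
shift [  69.3 -191.5  -10.9] turn 0.291
```

View pics/w3.png

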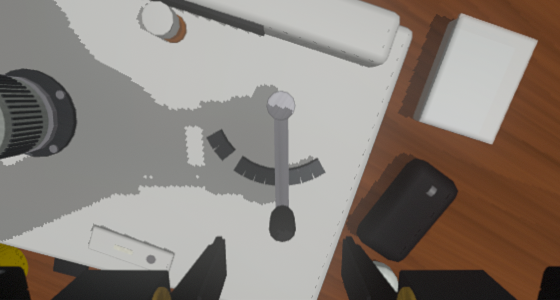

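The lever points along tool x, with the pivot at (281,105) and the knob at (283,225). This agrees with 0.30 rad, so it is clicked in. Next, the collar.

Emit:
{"name": "jog_arm", "arguments": {"motion": [[[15,-40,-5],0.1],[[30,-80,-10],0.2],[[45,-120,-10],0.29],[[60,-160,-10],0.29],[[69,-191,-10],0.29]]}}

```text
t: 6.2
eef_pos: [531.7, 23.0, 212.4]
tcp_rot: [-3.141, 0.002, 0.213]
ft_force: [0.4, -0.4, -0.5]
opening: 0.998
grip_force: 0.0
```

Emit:
{"name": "jog_arm", "arguments": {"motion": [[[0,0,0],0],[[0,0,0],0]]}}

```text
t: 6.4
eef_pos: [532.4, 21.2, 212.7]
tcp_rot: [-3.141, 0.001, 0.214]
ft_force: [0.1, -0.3, -0.1]
opening: 0.999
grip_force: 0.0
```

```bash
python3 - <<'E'
from h import *
p=read_camera("wrist"); q=read_camera("top")
cv2.imwrite("pics/w4.png",p["img"])
print(proj(p,[[533,21.5,138],[533,21.5,96],[534.5,21.2,76]]).round(1).tolist())
for c in(p,):
  for r in cut_out("collar",c)[:2]: print(round(r["p"],2),r["box"])
g=cv2.cvtColor(p["img"],cv2.COLOR_BGR2GRAY)
go([533,21.5,122],.211); print(state()["joints"])
E
```

```text
[[282.9, 223.1], [283.0, 204.4], [283.8, 195.6]]
0.81 [246.3, 168.1, 329.0, 257.4]
0.59 [201.0, 333.5, 255.8, 375.4]
t 6.55 pos [532.9  19.8 213.1] rpy [3.142e+00 1.000e-03 2.120e-01] F [ 0.4 -0.  -0.9]
shift [ 0.4 -1.6 91.1] turn 0.001
[-8.66044931e-02  3.92438988e-01  1.81472852e+00 -2.70864035e-04
  9.35056134e-01  1.27277692e+00]
```

View pics/w4.png

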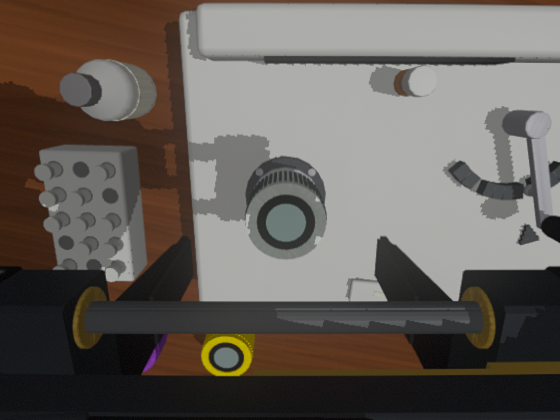

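The wrist view confirms the silver knurled collar with a dark glass top at (286,221), on the foot ring. The yellow look-alike is at (228,355). I descend around the collar and grip it.

Emit:
{"name": "jog_arm", "arguments": {"motion": [[[1,0,40],0],[[1,0,75],0],[[1,0,91],0],[[1,0,91],0]]}}

```text
t: 6.95
eef_pos: [532.9, 20.0, 120.4]
tcp_rot: [-3.14, 0.004, 0.211]
ft_force: [0.1, 0.5, 0.2]
opening: 0.999
grip_force: 0.0
```

Emit:
{"name": "jog_arm", "arguments": {"motion": [[[0,0,0],0],[[0,0,0],0],[[0,0,0],0],[[0,0,0],0],[[0,0,0],0]], "grip": 1.0}}

```text
t: 7.45
eef_pos: [533.9, 21.0, 123.1]
tcp_rot: [3.141, -0.001, 0.213]
ft_force: [0.7, 1.0, 0.0]
opening: 0.638
grip_force: 0.0
```

Emit:
{"name": "jog_arm", "arguments": {"motion": [[[0,0,0],0],[[0,0,0],0],[[0,0,0],0]]}}

```text
t: 7.75
eef_pos: [533.8, 21.0, 122.8]
tcp_rot: [3.141, -0.0, 0.213]
ft_force: [-0.6, 1.3, 3.6]
opening: 0.57
grip_force: 30.0
```

```bash
python3 -c "
from h import *
go([533,21.5,122],.211);print(state()['opening'],state()['grip_force'],state()['moment'],state()['joints'][5])"
```

```text
t 7.75 pos [533.8  21.  122.8] rpy [ 3.141 -0.     0.213] F [-0.6  1.3  3.6]
shift [-0.7 -0.6  0.8] turn 0.002
0.5698898218289455 30.000619255006313 [0.11038353 0.05351748 0.00050583] 1.273556818317073
```

Emit:
{"name": "jog_arm", "arguments": {"motion": [[[0,0,1],0],[[0,0,1],0]]}}

```text
t: 7.95
eef_pos: [534.0, 21.0, 122.5]
tcp_rot: [3.141, -0.001, 0.213]
ft_force: [-3.6, 1.6, 13.4]
opening: 0.574
grip_force: 30.0
```

Emit:
{"name": "jog_arm", "arguments": {"motion": [[[0,0,0],-0.1],[[0,0,0],-0.2],[[0,0,0],-0.3],[[0,0,0],-0.3]]}}

```text
t: 8.35
eef_pos: [534.5, 20.7, 122.6]
tcp_rot: [3.14, -0.002, 0.517]
ft_force: [0.7, -2.2, 10.6]
opening: 0.573
grip_force: 30.0
```

```bash
cat > z.py <<'E'
from h import *
s=state(); print(s["t"],s["eef_pos"].round(2),"yaw",s["tcp_rot"].round(3),"F",s["ft_force"].round(1),"M",s["moment"].round(2),"op",s["opening"],"q6",s["joints"][5])
E
python3 z.py
```

```text
8.35 [534.5   20.72 122.56] yaw [ 3.14e+00 -2.00e-03  5.17e-01] F [ 0.7 -2.2 10.6] M [-0.39  0.02  0.14] op 0.5729943518017394 q6 0.9700140161720967
```

Emit:
{"name": "jog_arm", "arguments": {"motion": [[[0,0,0],-0.1],[[0,0,0],-0.2],[[0,0,0],-0.2]]}}

```text
t: 8.65
eef_pos: [534.5, 20.8, 122.6]
tcp_rot: [3.14, -0.001, 0.717]
ft_force: [-0.6, -1.9, 11.0]
opening: 0.571
grip_force: 30.0
```

Emit:
{"name": "jog_arm", "arguments": {"motion": [[[0,0,0],-0.08],[[0,0,0],-0.16],[[0,0,0],-0.16]]}}

```text
t: 8.95
eef_pos: [534.5, 20.8, 122.6]
tcp_rot: [3.139, -0.001, 0.876]
ft_force: [0.2, -1.2, 11.2]
opening: 0.573
grip_force: 30.0
```

Emit:
{"name": "jog_arm", "arguments": {"motion": [[[0,0,0],-0.08],[[0,0,0],-0.16],[[0,0,0],-0.16]]}}

```text
t: 9.25
eef_pos: [534.5, 20.9, 122.6]
tcp_rot: [3.139, -0.001, 1.036]
ft_force: [-0.6, -1.0, 10.8]
opening: 0.572
grip_force: 30.0
```

Emit:
{"name": "jog_arm", "arguments": {"motion": [[[0,0,0],-0.08],[[0,0,0],-0.16],[[0,0,0],-0.16]]}}

```text
t: 9.55
eef_pos: [534.4, 20.9, 122.5]
tcp_rot: [3.14, -0.0, 1.196]
ft_force: [-0.4, 0.0, 10.1]
opening: 0.566
grip_force: 30.0
```

Emit:
{"name": "jog_arm", "arguments": {"motion": [[[0,0,0],-0.08],[[0,0,0],-0.16],[[0,0,0],-0.16]]}}

```text
t: 9.85
eef_pos: [534.4, 20.9, 122.5]
tcp_rot: [3.139, -0.0, 1.356]
ft_force: [-0.5, -0.0, 10.6]
opening: 0.571
grip_force: 30.0
```

Emit:
{"name": "jog_arm", "arguments": {"motion": [[[0,0,0],-0.08],[[0,0,0],-0.16],[[0,0,0],-0.16]]}}

```text
t: 10.15
eef_pos: [534.4, 21.0, 122.6]
tcp_rot: [3.14, 0.0, 1.516]
ft_force: [-1.0, 0.6, 12.2]
opening: 0.567
grip_force: 30.0
```

Emit:
{"name": "jog_arm", "arguments": {"motion": [[[0,0,0],-0.08],[[0,0,0],-0.16],[[0,0,0],-0.16]]}}

```text
t: 10.45
eef_pos: [534.4, 20.9, 122.6]
tcp_rot: [3.139, 0.001, 1.676]
ft_force: [-0.4, -1.6, 11.0]
opening: 0.572
grip_force: 30.0
```

Emit:
{"name": "jog_arm", "arguments": {"motion": [[[0,0,0],-0.08],[[0,0,0],-0.16],[[0,0,0],-0.16]]}}

```text
t: 10.75
eef_pos: [534.4, 20.9, 122.6]
tcp_rot: [3.14, 0.001, 1.836]
ft_force: [-0.8, 0.8, 11.4]
opening: 0.573
grip_force: 30.0
```

Emit:
{"name": "jog_arm", "arguments": {"motion": [[[0,0,0],-0.08],[[0,0,0],-0.16],[[0,0,0],-0.16]]}}

```text
t: 11.05
eef_pos: [534.4, 20.9, 122.5]
tcp_rot: [3.14, 0.001, 1.996]
ft_force: [-1.5, -0.4, 11.3]
opening: 0.57
grip_force: 30.0
```

```bash
python3 z.py
```

```text
11.05 [534.36  20.86 122.52] yaw [3.140e+00 1.000e-03 1.996e+00] F [-1.5 -0.4 11.3] M [-0.18  0.02  0.17] op 0.5699655870443802 q6 -0.5093137271409526
```

Emit:
{"name": "jog_arm", "arguments": {"motion": [[[0,0,0],-0.08],[[0,0,0],-0.16],[[0,0,0],-0.16]]}}

```text
t: 11.35
eef_pos: [534.4, 20.9, 122.6]
tcp_rot: [3.14, 0.002, 2.156]
ft_force: [-1.3, -0.6, 11.3]
opening: 0.569
grip_force: 30.0
```

Emit:
{"name": "jog_arm", "arguments": {"motion": [[[0,0,0],-0.08],[[0,0,0],-0.16],[[0,0,0],-0.16]]}}

```text
t: 11.65
eef_pos: [534.3, 20.9, 122.6]
tcp_rot: [3.14, 0.002, 2.316]
ft_force: [-0.7, -0.9, 11.8]
opening: 0.571
grip_force: 30.0
```

Emit:
{"name": "jog_arm", "arguments": {"motion": [[[0,0,0],-0.08],[[0,0,0],-0.16],[[0,0,0],-0.16]]}}

```text
t: 11.95
eef_pos: [534.1, 21.0, 122.1]
tcp_rot: [3.141, 0.001, 2.476]
ft_force: [-0.9, -0.9, 7.4]
opening: 0.571
grip_force: 30.0
```

```bash
python3 z.py
```

```text
11.95 [534.06  20.95 122.06] yaw [3.141e+00 1.000e-03 2.476e+00] F [-0.9 -0.9  7.4] M [-0.18 -0.05  0.21] op 0.571491076768665 q6 -0.9889961401225493
```

Z fell and the force dropped, so the keyways are starting to engage.

Emit:
{"name": "jog_arm", "arguments": {"motion": [[[0,0,0],-0.06],[[0,0,0],-0.06]]}}

```text
t: 12.15
eef_pos: [534.1, 20.8, 121.7]
tcp_rot: [3.142, 0.001, 2.534]
ft_force: [1.8, -1.9, 1.3]
opening: 0.571
grip_force: 30.0
```

Emit:
{"name": "jog_arm", "arguments": {"motion": [[[0,0,1],-0.03],[[0,0,1],-0.06],[[0,0,1],-0.06]]}}

```text
t: 12.45
eef_pos: [533.9, 20.8, 120.5]
tcp_rot: [-3.142, 0.0, 2.593]
ft_force: [2.2, -1.3, 1.0]
opening: 0.575
grip_force: 30.0
```

Emit:
{"name": "jog_arm", "arguments": {"motion": [[[0,0,2],0],[[0,0,4],0],[[0,0,4],0]]}}

```text
t: 12.75
eef_pos: [534.2, 20.8, 116.6]
tcp_rot: [3.141, 0.001, 2.592]
ft_force: [4.7, -2.7, -2.1]
opening: 0.57
grip_force: 30.0
```

Emit:
{"name": "jog_arm", "arguments": {"motion": [[[0,0,2],0],[[0,0,4],0],[[0,0,4],0]]}}

```text
t: 13.05
eef_pos: [534.2, 20.8, 112.8]
tcp_rot: [3.141, 0.001, 2.592]
ft_force: [4.0, -2.7, 1.3]
opening: 0.571
grip_force: 30.0
```

Emit:
{"name": "jog_arm", "arguments": {"motion": [[[0,0,1.5],0],[[0,0,2.5],0],[[0,0,2.5],0]]}}

```text
t: 13.35
eef_pos: [534.3, 20.8, 111.1]
tcp_rot: [3.141, 0.002, 2.593]
ft_force: [0.5, -3.3, 14.0]
opening: 0.57
grip_force: 30.0
```

```bash
python3 z.py
```

```text
13.35 [534.3   20.75 111.06] yaw [3.141e+00 2.000e-03 2.593e+00] F [ 0.5 -3.3 14. ] M [-0.51 -0.1   0.19] op 0.5704419831871647 q6 -1.1059201376678702
```

Emit:
{"name": "jog_arm", "arguments": {"motion": [[[0,0,0.7],0],[[0,0,0.7],0],[[0,0,0.7],0]]}}

```text
t: 13.65
eef_pos: [534.3, 20.8, 111.0]
tcp_rot: [3.141, 0.002, 2.593]
ft_force: [-2.6, -2.6, 22.9]
opening: 0.573
grip_force: 30.0
```

```bash
python3 z.py
```

```text
13.65 [534.3   20.78 111.01] yaw [3.141e+00 2.000e-03 2.593e+00] F [-2.6 -2.6 22.9] M [-0.56  0.3   0.15] op 0.5733315548336625 q6 -1.1059329315487363
```

It is a stiff stop: +9 N with no travel. I check the collar's height and the lever by camera.

```bash
python3 z.py; python3 - <<'E'
from h import *
q=read_camera("scene"); im=q["img"].copy()
c=[534.5,21.0]
for z,col in((126,(0,0,255)),(133,(0,255,0))):
    a=np.linspace(0,2*np.pi,60); P=np.c_[c[0]+27*np.cos(a),c[1]+27*np.sin(a),0*a+z]
    print(z,proj(q,[[*c,z]]))
    if z==126: pts=proj(q,P)
big=cv2.resize(im[150:300,180:360],None,fx=4,fy=4,interpolation=cv2.INTER_CUBIC)
cv2.polylines(big,[((pts-[180,150])*4+2).astype(int)],True,(0,0,255),1)
cv2.imwrite("pics/s5.png",big)
E
python3 z.py
```

```text
13.65 [534.3   20.78 111.01] yaw [3.141e+00 2.000e-03 2.593e+00] F [-2.6 -2.6 22.9] M [-0.56  0.3   0.15] op 0.5733315548336625 q6 -1.1059329315487363
126 [[266.53768329 202.65493943]]
133 [[266.41482194 199.52025469]]
13.7 [534.31  20.75 111.02] yaw [3.141e+00 2.000e-03 2.593e+00] F [-1.  -4.  22.4] M [-0.56  0.33  0.15] op 0.5726803905197838 q6 -1.105892523684059
```

View pics/s5.png

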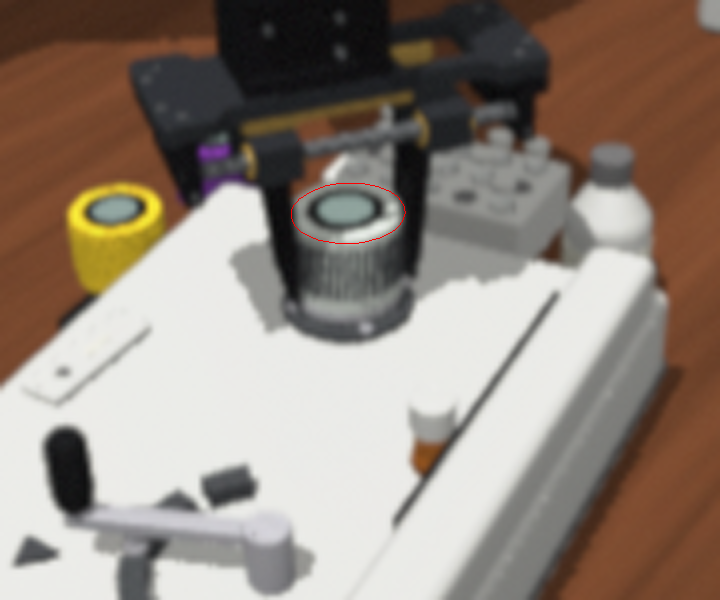

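The collar is down: its top matches the drawn 126 mm outline, and its rim sits just above the foot ring. The lever knob is at the arrowhead, and the bystanders are undisturbed. I hand in while holding.

```bash
python3 -c "
from cell import *
print(job_done())"
```

```text
the job is handed in; nothing more can be done
None
```

The lever is clicked into the arrowhead notch, and the collar is keyed over the pins and held fully home at about 22 N with the fingers still gripping; the job was handed in at about 14 s, result not reported.

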